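# Stack two kit cartons in the sloping rack

## Task

Stock the sloping carton rack: first lay the blue-banded carton flat on the tray, its long side to the backstop and centred, and ease it gently back until it touches the backstop and stays there; then lay the green-banded carton squarely on top of it and ease that back until it too touches the backstop. Leave both right way up and at rest, and do not disturb the bottles, dishes and boxes around.

Things in the scene. Friction and masses are not known exactly. Their poses are not given: they have to be found in the camera images.
- tray (a point): middle of the top surface of the rack's grey sloping tray, 140 mm wide, 45 mm above the table here. x points down the 20 degree slope, away from the robot, to the backstop; y across; z square to the surface, up. The surface runs from x = -80 mm (raised front, steel rod edge, no lip) to +70 mm, sides open. Friction (0.5 to 0.75) holds a carton wherever it is left; it does not slide home alone.
- stop_zone (a point): a fixed point on the tray surface, tray x = +35 mm (axes as the rack). The backstop, an aluminium plate 124 mm wide and 62 mm high, square to the tray and centred, is clamped with its front face up to 10 mm before or behind this point; the setting is not reported: feel for it. Sliding a carton takes under 2 N; above 3 N it has met the backstop. Over 40 N is rough.
- rack: the whole rack, 170 x 150 mm base plate, fixed to the table; origin under its middle, x level towards the backstop, z up. A finger does not fit between the backstop and a carton that is home: set each carton down about 25 mm short of it, let go, and push it home from the front.
- blue_carton_mid (a point): centre of the blue-banded test-kit carton, a stiff tan box 60 x 110 x 40 mm, 0.15 to 0.31 kg, blue band round it near one end. x across the 60 mm depth, y along the 110 mm, z up. Starts flat on the table, left or right, centre 20 mm up. Grip it across the 60 mm; 20 N of grip suits it.
- green_carton_mid (a point): centre of the green-banded test-kit carton, a stiff tan box 60 x 110 x 40 mm, 0.15 to 0.31 kg, green band round it near one end. x across the 60 mm depth, y along the 110 mm, z up. Starts flat on the table, left or right, centre 20 mm up. Grip it across the 60 mm; 20 N of grip suits it.
- reagent_amber: bystander: amber reagent bottle with black cap, 54 mm across, 108 mm tall; origin under its centre. Leave alone.
- reagent_white: bystander: white reagent bottle with black cap, 48 mm across, 92 mm tall; origin under its centre. Leave alone.
- tip_box: bystander: pipette tip box with clear lid, 72 x 122 x 64 mm; origin under its centre. Leave alone.
- petri_dish: bystander: petri dish 62 mm across, 13 mm tall; origin under its centre. Leave alone.
- beaker: bystander: clear beaker, 55 mm across, 68 mm tall; origin under its centre. Leave alone.

How it is judged:
On the way:
1. the blue-banded carton lies flat on the tray, long side touching the backstop, centred, and nothing is on it or holding it (x of backstop_c0 in the frame of blue_carton_mid between -0.036 and 0.036 m and y of blue_carton_mid in the frame of tray between -0.015 and 0.015 m and angle between the x axis of blue_carton_mid and the x axis of tray, either way round below 0.08 rad and angle between the z axis of blue_carton_mid and the z axis of tray, either way round below 0.06 rad and angle between blue_carton_mid's own z axis and vertical below 0.6 rad and z of blue_carton_mid in the frame of tray between 0.016 and 0.024 m and linear speed of blue_carton below 0.01 m/s and angular speed of blue_carton below 0.1 rad/s and contact force between blue_carton and green_carton below 0.1 N and contact force between the fingers and blue_carton below 0.1 N), for 0.2 s.
At the end, for the whole second after the job is handed in: The blue-banded carton lies flat on the tray and the green-banded one flat on top of it, both right way up (either way round), at rest, each with its long side within 3 mm of the backstop, square to it within about 4 degrees and centred on the tray within 15 mm (x of backstop_c0 in the frame of blue_carton_mid between -0.036 and 0.036 m and y of blue_carton_mid in the frame of tray between -0.015 and 0.015 m and angle between the x axis of each of blue_carton_mid, green_carton_mid and the x axis of tray, either way round below 0.08 rad and angle between the z axis of each of blue_carton_mid, green_carton_mid and the z axis of tray, either way round below 0.06 rad and angle between each of blue_carton_mid, green_carton_mid's own z axis and vertical below 0.6 rad and z of blue_carton_mid in the frame of tray between 0.016 and 0.024 m and x of backstop_c0 in the frame of green_carton_mid between -0.036 and 0.036 m and y of green_carton_mid in the frame of tray between -0.015 and 0.015 m and z of green_carton_mid in the frame of blue_carton_mid between 0.036 and 0.044 m and linear speed of each of blue_carton, green_carton below 0.01 m/s and angular speed of each of blue_carton, green_carton below 0.1 rad/s); the robot touches nothing.
It fails at once if a carton is pressed against the rack, or on the other carton, with more than 40 N (contact force between any of blue_carton, green_carton and rack above 40 N or contact force between blue_carton and green_carton above 40 N).
It fails at once if a bystander bottle, dish or box is moved by more than 20 mm (distance of any of reagent_amber, reagent_white, tip_box, petri_dish, beaker from where it was at the start of the episode above 0.02 m).
It also fails if it takes over 72 s, if anything falls off the work surface, if the arm or the gripper's body presses on something with over 40 N, if the wrist force passes 120 N, or if a joint passes its speed limit or range.

## Robot

A 7-joint arm with a two-finger parallel gripper is mounted at the origin on a cart in front of the work surface, level with it; the furniture and walls round the work are solid. World frame = base frame: x ahead of the robot, y to its left, z up, the work surface at z = 0. Lengths are in m, angles in rad, forces in N, time in s.
With the tool pointing down it reaches from about 0.4 to 0.85 m from the base axis. Payload 10.4 kg.
Tool frame: the origin (TCP) lies at the very end of the fingers, on their centre line; the grasp point (between the pads) lies 19 mm behind it; z points along the fingers, y is the line along which they close (so a half turn about z gives the same grasp; the last joint's range is limited). The gripper opens to 87 mm and grips with 3 to 60 N. Pads are 19 mm wide; open, the fingers measure 117 mm over their backs; the gripper's body (75 mm by 190 mm) begins 51 mm behind the grasp point.
Start: joints at [-1.249, 0.332, -0.065, 1.46, 0.022, 1.35, -0.088], TCP at [0.211, 0.588, 0.192] pointing down, gripper open.
Joint ranges: [-2.6, 2.6], [-0.5, 2.12], [-1.47, 1.34], [0.16, 2.42], [-1.27, 4.41], [0.06, 2.06], [-2.6, 2.6]. Speed limits (rad/s): [2.22, 2.22, 2.79, 2.79, 3.14, 3.14, 3.14].

## Interface

Orientations are given as a unit quaternion [x, y, z, w].
In Python, from bench import * gives the robot as it stands.
- The arm moves only by the tool step_arm, never from a script. Its arguments are lists of equal length, an entry for each row: "delta_pos": the shift along the world's x, y, z in units of 25 mm (1.0 is 25 mm), a list of three; "turn": the turn about the world's z in units of 0.12 rad (1.0 is 0.12 rad). In form: {"delta_pos": [[tx, ty, tz], ...], "turn": [turn, ...]}. A call has 1 to 12 rows; each row shifts and turns the commanded pose from where the row before left it; what a row does not reach is not made up. A row lasts 1/10 s, in which the tool goes at most 50 mm and 8.59 degrees, less where a joint would pass 70% of its speed; a pose out of reach is approached as far as the arm can. A call with a number of a shift or a turn outside -1 to 1 is refused whole. A call with a gripper value outside its range is refused whole. "grip" is the closure, from 0 (fully open) to 1 (shut), set as the call begins (left out, the last holds). The fingers move at their own pace and stop on an object; "newtons" is the grip in N (left out, the last holds). Time passes only in rows, so rows that do not move let the fingers close. It gives the time, the measured TCP pose, the force, the opening and the grip force at its end, in the units of the state.
- read_state(): the state, without advancing time (a new reading comes with each control period).
- camera(name): name is "scene" or "top" or "wrist"; returns a dict with "image" (400x640x3 uint8, red, green, blue), "z_map" (400x640 float32, m along the optical axis (not along the pixel's ray), 0 where there is no reading), "mtx" (3x3 intrinsics, pixels), "view" (4x4, takes a point from world to camera coordinates). Camera axes: x right, y up, looking along -z (the intrinsics and any distortion apply to the point x, -y, -z); pixel columns grow to the right and rows downward; lengths in m; the calibration is good to about 2 mm. A picture is of the moment at which its call begins.
- close_job(): hands the job in; it is judged then, once.
The state is a dict: "time": time; "joint_positions": joint angles; "joint_vel": joint speeds; "joint_torque": joint torques, N m; "ee_pos": TCP position; "eef_rot": TCP orientation; "ft_force": force on the tool from outside, world axes, zero at the start; "torque": the same for the moment, N m; "width": finger opening in m; "grip_force": force on a finger pad.
Only numpy, scipy, OpenCV 4.12 (cv2) and the standard library are available. Lean on these libraries where they do the work, as an engineer would, in place of code of your own. Each camera call takes 0.05 s, during which the arm holds its last target. There are 200 camera calls.

## Working session

There is one attempt and no reset: what is moved stays moved. The work goes in short steps, Python scripts to look and compute and a tool call to move; the robot and the scene stay as the last step left them, time stands still between calls to the robot, and variables do not carry over. Pictures are saved under pics/ and viewed, at most 10 in all, crops included, and the job is handed in when it is done.

Besides the shell and the picture viewer there is one more tool, called after "Request:" as name(argument=value, ...) on one line, values as JSON. step_arm: Moves the arm, as the interface text tells. Shifts and turns lie within -1 to 1; 1 stands for 25 mm of shift or 0.12 rad of turn. Its arguments: {"type":"object","properties":{"delta_pos":{"type":"array"},"turn":{"type":"array"},"grip":{"type":"number"},"newtons":{"type":"number"}},"required":["delta_pos","turn"]}

```bash
mkdir -p pics; ls
cat > h.py <<'E'
from bench import *
import numpy as np, cv2
def cloud(c):
    z=c["z_map"].astype(float);K=c["mtx"];V=c["view"]
    v,u=np.mgrid[:400,:640]
    p=np.stack([(u-K[0,2])/K[0,0]*z,-(v-K[1,2])/K[1,1]*z,-z,np.ones_like(z)],-1)
    w=p@np.linalg.inv(V).T
    w[z==0]=np.nan
    return w[...,:3]
E
python3 - <<'E'
from h import *
s=read_state();print({k:np.round(v,3) for k,v in s.items()})
ims=[]
for n in("top","scene"):
    c=camera(n);np.savez(n+".npz",**c);ims.append(c["image"]);print(n,np.round(np.linalg.inv(c["view"]),3).tolist(),c["mtx"].tolist())
    cv2.imwrite(f"pics/{n}0.png",c["image"][...,::-1])
E
```

```text
pics
{'time': np.float64(0.0), 'joint_positions': array([-1.249,  0.333, -0.065,  1.461,  0.022,  1.35 , -0.089]), 'joint_vel': array([-0.001, -0.001, -0.002,  0.   ,  0.001,  0.   ,  0.   ]), 'joint_torque': array([ 1.0000e-03, -6.2325e+01,  2.6000e-02, -3.8990e+01, -6.1000e-02,
        4.0000e-02,  0.0000e+00]), 'ee_pos': array([0.211, 0.588, 0.191]), 'eef_rot': array([ 0.172,  0.985, -0.001, -0.   ]), 'ft_force': array([ 0.212, -0.497,  0.426]), 'torque': array([ 0.024, -0.02 , -0.011]), 'grip_force': np.float64(0.0), 'width': np.float64(0.087)}
top [[-0.011, 0.981, -0.193, 0.377], [-1.0, -0.01, 0.004, -0.041], [0.002, 0.193, 0.981, 1.1], [0.0, 0.0, 0.0, 1.0]] [[361.5372070707276, 0.0, 317.7268101482357], [0.0, 361.5372070707276, 201.672047471551], [0.0, 0.0, 1.0]]
scene [[0.906, 0.166, -0.39, -0.017], [-0.424, 0.395, -0.815, -1.236], [0.018, 0.904, 0.428, 0.693], [0.0, 0.0, 0.0, 1.0]] [[466.36724048448946, 0.0, 312.4213126642115], [0.0, 466.36724048448946, 197.56926548549512], [0.0, 0.0, 1.0]]
```

View pics/top0.png

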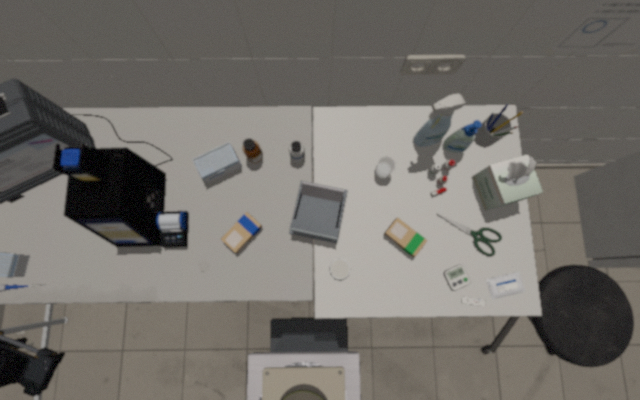

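View pics/scene0.png

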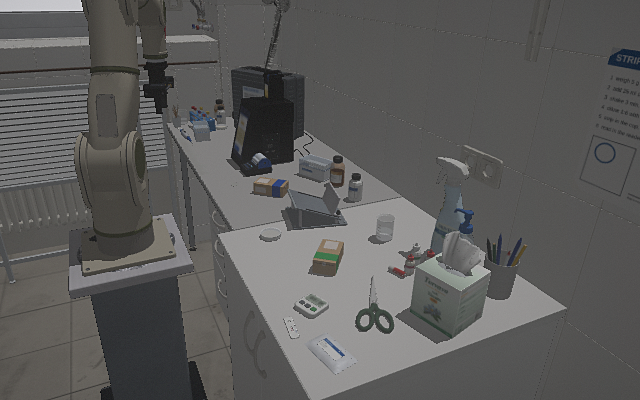

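The top view shows the blue carton at about (241,233), the green one at (405,237) and the rack at (319,211). The petri dish is at (340,268), the beaker at (384,170), the tip box at (217,164), and the bottles at (252,150) and (296,149). The scene view agrees: blue (270,187), green (328,256), rack (315,210).

```bash
cat > m.py <<'E'
from h import *
def carton(W,img,xy,hz=(0.03,0.055),r=0.09):
    m=(np.hypot(W[...,0]-xy[0],W[...,1]-xy[1])<r)&(W[...,2]>hz[0])&(W[...,2]<hz[1])
    P=W[m]
    (c,sz,a)=cv2.minAreaRect((P[:,:2]*1000).astype(np.float32))
    if sz[0]<sz[1]: a+=90
    return np.round(np.array(c)/1000,4),np.round(sz,1),"long-axis deg",round(a,1),"z",np.round(np.median(P[:,2]),4),len(P)
E
python3 - <<'E'
from m import *
T=dict(np.load("top.npz"));S=dict(np.load("scene.npz"))
WT,WS=cloud(T),cloud(S)
b=WT[233,241];g=WT[237,405];print(b,g)
for n,W,I in(("top",WT,T["image"]),("scene",WS,S["image"])):
    for q in(b,g): print(n,carton(W,I,q[:2]))
    # table height, band pixels
    print("table",[np.round(W[p],4) for p in ([(250,380),(180,340)] if n=="top" else [(300,260),(250,370)])])
    hsv=cv2.cvtColor(I,cv2.COLOR_RGB2HSV)
    for nm,lo,hi,q in(("blue",105,130,b),("green",50,80,g)):
        m=(hsv[...,0]>lo)&(hsv[...,0]<hi)&(hsv[...,1]>120)&(np.hypot(W[...,0]-q[0],W[...,1]-q[1])<.1)&(W[...,2]>.03)
        print(nm,np.median(W[m],0).round(3),m.sum())
# tray
t=WT[211,319];print("tray",t)
for n,W in(("top",WT),("scene",WS)):
    m=(np.hypot(W[...,0]-t[0],W[...,1]-t[1])<0.045)&(W[...,2]>.02)&(W[...,2]<.08)
    P=W[m]
    for _ in range(5):
        A=np.c_[P[:,:2],np.ones(len(P))];k,*_=np.linalg.lstsq(A,P[:,2],rcond=None)
        r=P[:,2]-A@k;P=P[abs(r)<max(.003,2*r.std())]
    print(n,"plane",k.round(4),"slope",np.degrees(np.arctan(np.hypot(*k[:2]))).round(2),"dirdown",np.degrees(np.arctan2(-k[1],-k[0])).round(2),len(P),r.std())
    m=(np.hypot(W[...,0]-t[0],W[...,1]-t[1])<0.16)
    Q=W[m];r=Q[:,2]-(np.c_[Q[:,:2],np.ones(len(Q))]@k)
    on=Q[(abs(r)<.004)&(Q[:,2]>.012)];(c,sz,a)=cv2.minAreaRect((on[:,:2]*1000).astype(np.float32));print("trayrect",c,sz,a)
    up=Q[(r>.015)&(Q[:,2]>.03)];(c,sz,a)=cv2.minAreaRect((up[:,:2]*1000).astype(np.float32));print("stop",c,sz,a,up.max(0),len(up))
# bystanders
print({k:WT[p].round(3) for k,p in dict(amber=(150,252),white=(149,296),tip=(164,217),petri=(268,340),beaker=(170,384)).items()})
E
```

```text
[0.49405669 0.18043158 0.04119646] [ 0.47706643 -0.30008434  0.04146241]
top (array([0.4994, 0.1831]), array([ 61.9, 109.9]), 'long-axis deg', 137.6, 'z', np.float64(0.0403), 792)
top (array([ 0.4801, -0.3029]), array([110.5,  61.2]), 'long-axis deg', 50.0, 'z', np.float64(0.0401), 791)
table [array([ 0.4425, -0.2322,  0.0008]), array([ 0.6634, -0.1169, -0.0055])]
blue [0.52  0.161 0.04 ] 158
green [ 0.458 -0.325  0.04 ] 152
scene (array([0.4987, 0.1814]), array([ 70.4, 111.9]), 'long-axis deg', 136.4, 'z', np.float64(0.0406), 314)
scene (array([ 0.4794, -0.3044]), array([114.9,  62. ]), 'long-axis deg', 50.2, 'z', np.float64(0.0408), 601)
table [array([ 0.2605, -0.3821,  0.0013]), array([ 6.188e-01, -2.913e-01, -3.000e-04])]
blue [0.519 0.161 0.041] 59
green [ 0.453 -0.326  0.041] 46
tray [ 0.55554389 -0.04905725  0.04994231]
top plane [-0.3579  0.0736  0.2504] slope 20.07 dirdown -11.62 607 0.001457148452463046
trayrect (555.4430541992188, -44.74193572998047) (140.47296142578125, 144.61392211914062) 78.08934783935547
stop (613.0928955078125, -57.230377197265625) (123.37651062011719, 23.312395095825195) 77.4749755859375 [0.637294   0.00385643 0.09341117] 443
scene plane [-0.3506  0.0766  0.2472] slope 19.74 dirdown -12.32 234 0.001079253000570742
trayrect (555.7510375976562, -46.63075256347656) (152.21434020996094, 146.4362335205078) 77.47927856445312
stop (612.729248046875, -58.424041748046875) (130.3153076171875, 27.758712768554688) 79.06549072265625 [0.63861958 0.0053631  0.09486791] 281
{'amber': array([0.733, 0.146, 0.087]), 'white': array([0.733, 0.016, 0.092]), 'tip': array([0.699, 0.254, 0.063]), 'petri': array([ 0.39 , -0.109,  0.018]), 'beaker': array([ 0.687, -0.252,  0.02 ])}
```

Run:
```python
import cv2
i=cv2.imread("pics/top0.png")[160:290,210:440];j=cv2.imread("pics/scene0.png")[165:275,235:400]
import numpy as np
a=cv2.resize(i,(600,339),interpolation=cv2.INTER_CUBIC);b=cv2.resize(j,(390,260),interpolation=cv2.INTER_CUBIC)
o=np.zeros((600,600,3),np.uint8);o[:339]=a;o[340:600,:390]=b;cv2.imwrite("pics/crop0.png",o)
```

```text
(no output)
```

View pics/crop0.png

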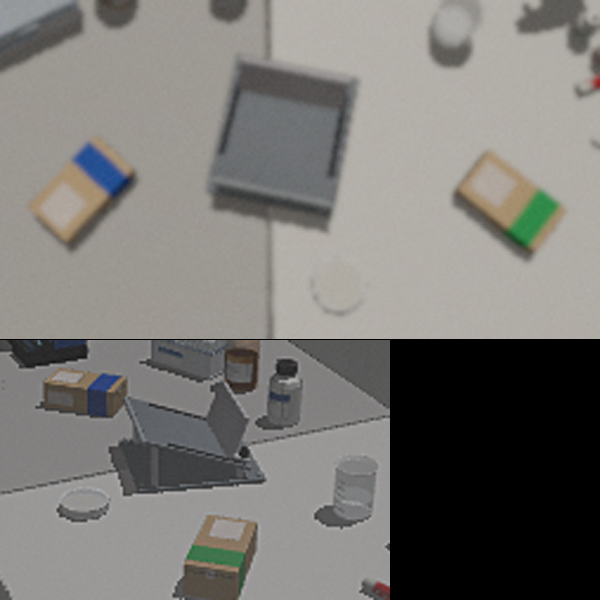

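The crop shows the rack turned about -12° with its backstop at the far edge, both cartons lying flat, and the petri dish in front. The measured heights match the text: cartons 40 mm, slope 20°, tray middle 46 mm. Before the first move I'll check that the way past the left-hand instrument is clear.

Run:
```python
from h import *
W=np.concatenate([cloud(dict(np.load(n+".npz"))).reshape(-1,3) for n in("top","scene")]);
for y in np.arange(.05,.75,.05):
    m=(abs(W[:,1]-y)<.025)&(W[:,2]>.06)&(W[:,0]>.15)&(W[:,0]<.72); P=W[m]
    print(round(y,2),len(P),P.min(0).round(3) if len(P) else "",P.max(0).round(3) if len(P) else "")
```

```text
0.05 56 [0.498 0.025 0.06 ] [0.537 0.039 0.075]
0.1 0  
0.15 11 [0.717 0.144 0.061] [0.72  0.161 0.075]
0.2 87 [0.15  0.194 0.06 ] [0.72  0.225 0.627]
0.25 291 [0.151 0.226 0.06 ] [0.72  0.275 0.625]
0.3 384 [0.15  0.275 0.06 ] [0.72  0.325 0.624]
0.35 179 [0.15  0.326 0.06 ] [0.715 0.375 0.621]
0.4 606 [0.15  0.375 0.06 ] [0.686 0.425 0.619]
0.45 7431 [0.155 0.425 0.06 ] [0.693 0.475 0.617]
0.5 3997 [0.15  0.475 0.06 ] [0.687 0.525 0.614]
0.55 3873 [0.151 0.525 0.062] [0.661 0.575 0.612]
0.6 350 [0.163 0.575 0.224] [0.269 0.625 0.603]
0.65 263 [0.219 0.625 0.165] [0.72  0.675 0.337]
0.7 932 [0.691 0.675 0.096] [0.72  0.725 0.3  ]
```

Request:
step_arm(delta_pos=[[0.1,-0.9,0],[0.1,-0.9,0],[0.1,-0.9,0],[0.2,-1,0],[0.2,-1,0],[0.3,-1,0],[0.3,-1,0],[0.3,-1,0],[0.3,-1,0],[0.3,-1,0],[0.3,-1,0]], turn=[0,0,0,0,0,0,0,0,0,0,0], grip=0, newtons=20)

```text
time: 1.2
ee_pos: [0.2738, 0.3195, 0.1915]
eef_rot: [0.172, 0.985, -0.0, -0.0]
ft_force: [1.4, 0.5, -0.2]
width: 0.087
grip_force: 0.0
```

Request:
step_arm(delta_pos=[[0.8,-0.5,-0.2],[0.9,-0.55,-0.2],[0.9,-0.55,-0.3],[0.9,-0.55,-0.3],[0.9,-0.55,-0.3],[0.9,-0.55,-0.3],[0.9,-0.55,-0.3],[0.9,-0.55,-0.3],[0.9,-0.55,-0.3],[0.9,-0.6,-0.3],[0.1,-0.1,0],[0,0,0]], turn=[-0.3,-0.34,-0.34,-0.34,-0.34,-0.34,-0.34,-0.34,-0.34,-0.35,0,0])

```text
time: 2.4
ee_pos: [0.4992, 0.1799, 0.1211]
eef_rot: [0.367, 0.93, -0.001, -0.0]
ft_force: [-0.2, -0.2, -0.4]
width: 0.0868
grip_force: 0.0
```

Run:
```python
from m import *
print(read_state()["ee_pos"],read_state()["eef_rot"])
c=camera("wrist");W=cloud(c);cv2.imwrite("pics/w1.png",c["image"][...,::-1])
print(np.linalg.inv(c["view"]).round(3).tolist())
print(carton(W,None,(0.499,0.182)))
print(W[200,320],W[350,320])
```

```text
[0.49919655 0.17986256 0.12106669] [ 3.66716585e-01  9.30332454e-01 -6.81248479e-04 -8.07309744e-05]
[[0.682, -0.698, -0.217, 0.439], [0.731, 0.651, 0.205, 0.236], [-0.002, -0.298, 0.954, 0.315], [0.0, 0.0, 0.0, 1.0]]
(array([0.4976, 0.1824]), array([ 60.8, 110.7]), 'long-axis deg', 137.7, 'z', np.float64(0.0407), 7960)
[0.50368567 0.17336734 0.04077828] [0.48215697 0.19573347 0.25189294]
```

View pics/w1.png

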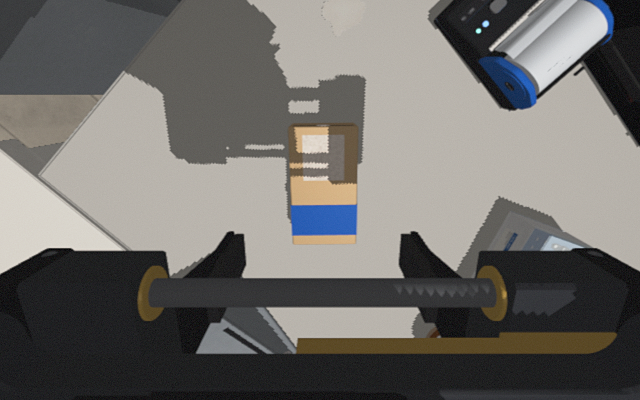

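The wrist view shows the blue carton squarely between the finger lines, at columns 290-357 and rows 125-243. The wrist fit gives (0.498, 0.182), top at 0.041 and short axis at 47.7°, which agrees with the top view. Going down to grip.

Request:
step_arm(delta_pos=[[-0.05,0.1,-0.6],[0,0,-0.8],[0,0,-0.8],[0,0,-0.8],[0,0,-0.7],[0,0,-0.4],[0,0,-0.1],[0,0,0]], turn=[0.1,0,0,0,0,0,0,0])

```text
time: 3.25
ee_pos: [0.4974, 0.1837, 0.0171]
eef_rot: [0.36, 0.933, 0.0, 0.0]
ft_force: [0.3, 0.3, 0.0]
width: 0.0871
grip_force: 0.0
```

Request:
step_arm(delta_pos=[[0,0,0],[0,0,0],[0,0,0],[0,0,0],[0,0,0],[0,0,0],[0,0,0],[0,0,0]], turn=[0,0,0,0,0,0,0,0], grip=1, newtons=20)

```text
time: 4.05
ee_pos: [0.4975, 0.1832, 0.0167]
eef_rot: [0.36, 0.933, 0.0, -0.0]
ft_force: [0.1, -0.4, 0.3]
width: 0.0307
grip_force: 0.0
```

The opening reads 31 mm, which is less than the 60 mm carton, and the grip force is zero. I'll look.

Run:
```python
from m import *
s=read_state();print(s["width"],s["grip_force"],s["ft_force"].round(2))
c=camera("wrist");W=cloud(c);a=c["image"][...,::-1]
c=camera("scene");b=c["image"][120:250,180:380,::-1]
o=np.vstack([a,cv2.resize(b,(640,416))]);cv2.imwrite("pics/w2.png",cv2.resize(o,(470,600)))
print(carton(W,None,(0.499,0.182)))
print(carton(cloud(camera("top")),None,(0.499,0.182)))
```

```text
0.03068544689139817 0.0 [ 0.11 -0.39  0.3 ]
(array([0.4977, 0.1826]), array([ 60.2, 110.8]), 'long-axis deg', 137.6, 'z', np.float64(0.0406), 12840)
(array([0.4998, 0.1828]), array([ 60.6, 108.9]), 'long-axis deg', 137.6, 'z', np.float64(0.0403), 177)
```

View pics/w2.png

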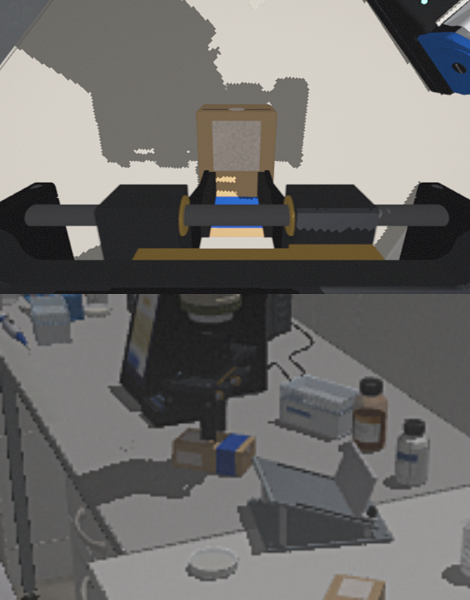

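The wrist view shows the finger tips at about (207,172) and (283,172) in this scaled picture, over the carton's top, and the carton has not moved. So the tips are probably higher than the reading says. I'll measure them in the depth maps.

Run:
```python
from m import *
s=read_state();print(s["ee_pos"].round(4),s["width"])
c=camera("wrist");W=cloud(c);np.savez("w3.npz",**c)
for r in (225,232,238,245,252,262,275):
    print(r,[ (u,*W[r,u].round(3)) for u in (272,282,290,350,380,388,395)])
d=np.hypot(W[...,0]-s["ee_pos"][0],W[...,1]-s["ee_pos"][1])
T=cloud(camera("top"));S=camera("scene");SS=cloud(S)
for n,X in (("wrist",W),("top",T),("scene",SS)):
    m=(np.hypot(X[...,0]-s["ee_pos"][0],X[...,1]-s["ee_pos"][1])<.08)&(X[...,2]>.045)&(X[...,2]<.12)
    P=X[m];print(n,len(P),np.percentile(P[:,2],[0,2,10,50]).round(4) if len(P) else "")
    h,e=np.histogram(P[:,2],np.arange(.04,.125,.005));print(h)
```

```text
[0.4975 0.1832 0.0167] 0.018862877740201293
225 [(272, np.float64(0.47), np.float64(0.169), np.float64(0.04)), (282, np.float64(0.474), np.float64(0.174), np.float64(0.04)), (290, np.float64(0.477), np.float64(0.178), np.float64(0.042)), (350, np.float64(0.5), np.float64(0.203), np.float64(0.04)), (380, np.float64(0.529), np.float64(0.21), np.float64(0.001)), (388, np.float64(0.534), np.float64(0.214), np.float64(-0.001)), (395, np.float64(0.537), np.float64(0.218), np.float64(-0.0))]
232 [(272, np.float64(0.473), np.float64(0.167), np.float64(0.041)), (282, np.float64(0.477), np.float64(0.171), np.float64(0.041)), (290, np.float64(0.478), np.float64(0.178), np.float64(0.049)), (350, np.float64(0.5), np.float64(0.202), np.float64(0.049)), (380, np.float64(0.534), np.float64(0.207), np.float64(0.0)), (388, np.float64(0.537), np.float64(0.211), np.float64(0.001)), (395, np.float64(0.541), np.float64(0.215), np.float64(-0.0))]
238 [(272, np.float64(0.476), np.float64(0.164), np.float64(0.04)), (282, np.float64(0.48), np.float64(0.168), np.float64(0.04)), (290, np.float64(0.478), np.floa
[... 1618 characters left out ...]
at64(0.13))]
275 [(272, np.float64(0.462), np.float64(0.198), np.float64(0.135)), (282, np.float64(0.479), np.float64(0.178), np.float64(0.092)), (290, np.float64(0.482), np.float64(0.179), np.float64(0.09)), (350, np.float64(0.499), np.float64(0.198), np.float64(0.091)), (380, np.float64(0.48), np.float64(0.22), np.float64(0.137)), (388, np.float64(0.482), np.float64(0.221), np.float64(0.136)), (395, np.float64(0.482), np.float64(0.223), np.float64(0.138))]
wrist 3253 [0.0474 0.0508 0.0578 0.0855]
[  0  47 165 174 196 205 313 227 270 288 227 407  89 104 115 426]
top 0 
[0 0 0 0 0 0 0 0 0 0 0 0 0 0 0 0]
scene 111 [0.0472 0.0501 0.0534 0.0722]
[ 0  2 11 14 11 13 11  9 13 12  5  6  4  0  0  0]
```

The depth maps put the finger tips near z = 0.045, just above the carton, while the reported TCP is at 0.017. The xy agrees, so the tool's height reading is off by nearly 30 mm. I'll lift, open, and measure that offset properly.

Request:
step_arm(delta_pos=[[0,0,0.5],[0,0,0.8],[0,0,0.7],[0,0,0],[0,0,0],[0,0,0],[0,0,0],[0,0,0]], turn=[0,0,0,0,0,0,0,0], grip=0)

```text
time: 5.15
ee_pos: [0.4972, 0.1831, 0.0662]
eef_rot: [0.36, 0.933, -0.0, -0.0]
ft_force: [0.1, 0.7, 0.2]
width: 0.0631
grip_force: 0.0
```

```bash
cat > tip.py <<'E'
from m import *
from scipy.spatial.transform import Rotation as R
def tip(cam="wrist"):
    s=read_state();c=camera(cam);W=cloud(c)
    L=R.from_quat(s["eef_rot"]).inv().apply((np.nan_to_num(W.reshape(-1,3),nan=9)-s["ee_pos"]))
    out=[]
    for sg in(1,-1):
        y=L[:,1]*sg
        m=(abs(L[:,0])<.016)&(y>s["width"]/2-.004)&(y<s["width"]/2+.022)&(L[:,2]>-.07)&(L[:,2]<s["ee_pos"][2]-.043)
        P=L[m];out.append((len(P),np.percentile(P[:,2],[98,99.5,100]).round(4),P[:,0].min().round(4),P[:,0].max().round(4),np.percentile(y[m],[1,99]).round(4)) if len(P)>5 else len(P))
    return out
if __name__=="__main__":
    s=read_state();print(s["ee_pos"].round(4),s["width"])
    for n in("wrist","scene"): print(n,*tip(n),sep="\n ")
    print(carton(cloud(camera("wrist")),None,(0.498,0.182)))
E
python3 tip.py
```

```text
[0.4972 0.1831 0.0662] 0.06305887970503199
wrist
 (1193, array([-0.032 , -0.0315, -0.0306]), np.float64(-0.01), np.float64(0.0118), array([0.0314, 0.0428]))
 (1199, array([-0.0323, -0.0311, -0.0305]), np.float64(-0.0098), np.float64(0.0117), array([0.0313, 0.0429]))
scene
 (58, array([-0.0321, -0.0319, -0.0318]), np.float64(-0.0128), np.float64(0.0087), array([0.0305, 0.045 ]))
 (63, array([-0.0332, -0.0313, -0.0305]), np.float64(-0.0135), np.float64(0.0111), array([0.0339, 0.0509]))
(array([0.497, 0.183]), array([ 60.6, 109.2]), 'long-axis deg', 137.6, 'z', np.float64(0.0407), 11423)
```

Both views agree that the finger tips sit 30.5 mm above the reported TCP, with xy good. From here true tip height = reported z + 0.0305, so a 16 mm tip height means a reported z of -0.0145. Finishing the opening first, then going down in stages and watching the force.

Request:
step_arm(delta_pos=[[0,0,0],[0,0,0],[0,0,0],[0,0,0],[0,0,-0.4],[0,0,-0.6],[0,0,-0.6],[0,0,-0.5],[0,0,0]], turn=[0,0,0,0,0,0,0,0,0], grip=0)

```text
time: 6.2
ee_pos: [0.4962, 0.1826, 0.0122]
eef_rot: [0.36, 0.933, -0.001, -0.001]
ft_force: [-0.3, -0.2, -0.2]
width: 0.0873
grip_force: 0.0
```

Request:
step_arm(delta_pos=[[0,0,-0.4],[0,0,-0.4],[0,0,-0.3],[0,0,0]], turn=[0,0,0,0])

```text
time: 6.6
ee_pos: [0.4968, 0.1829, -0.0144]
eef_rot: [0.36, 0.933, -0.001, -0.001]
ft_force: [0.6, -0.3, 0.5]
width: 0.087
grip_force: 0.0
```

Request:
step_arm(delta_pos=[[0,0,0],[0,0,0],[0,0,0],[0,0,0],[0,0,0],[0,0,0]], turn=[0,0,0,0,0,0], grip=1, newtons=20)

```text
time: 7.2
ee_pos: [0.4976, 0.1833, -0.013]
eef_rot: [0.36, 0.933, 0.0, 0.0]
ft_force: [-0.7, -0.6, 2.4]
width: 0.0598
grip_force: 20.0
```

The grip is good: 59.8 mm opening at 20 N. Lifting and carrying it over the tray, turned to the rack at -12°.

Request:
step_arm(delta_pos=[[0,0,0.4],[0,0,0.8],[0,0,0.9],[0,0,0.9],[0,0,0.8],[0,0,0.4]], turn=[0,0,0,0,0,0])

```text
time: 7.8
ee_pos: [0.4982, 0.1834, 0.0938]
eef_rot: [0.36, 0.933, 0.001, 0.001]
ft_force: [0.3, -0.1, -2.7]
width: 0.0598
grip_force: 20.0
```

Request:
step_arm(delta_pos=[[0.1,-0.5,0],[0.2,-0.9,0],[0.2,-0.9,0],[0.2,-0.9,0],[0.2,-0.9,0],[0.2,-0.9,0],[0.2,-0.9,0],[0.2,-0.9,0],[0.2,-0.9,0],[0.1,-0.9,0],[0.03,-0.45,0],[0,0,0]], turn=[-0.5,-0.8,-0.8,-0.8,-0.8,-0.8,-0.8,-0.8,-0.8,-0.8,-0.8,-0.2])

```text
time: 9.0
ee_pos: [0.5428, -0.0451, 0.0915]
eef_rot: [0.779, 0.627, -0.001, 0.0]
ft_force: [-0.1, 0.1, -2.4]
width: 0.0598
grip_force: 20.0
```

Run:
```python
from tip import *
s=read_state();print(s["ee_pos"].round(4),s["eef_rot"].round(3),s["width"],s["ft_force"])
for n in ("wrist","top"):
    W=cloud(camera(n));
    m=(np.hypot(W[...,0]-.5434,W[...,1]+.043)<.1)&(abs(W[...,2]-.147)<.012);P=W[m]
    if len(P)>50: print(n,np.median(P[:,2]),cv2.minAreaRect((P[:,:2]*1000).astype(np.float32)),len(P))
```

```text
[ 0.5428 -0.0451  0.0915] [ 0.779  0.627 -0.001  0.   ] 0.059821098014658174 [-0.10054817  0.07609781 -2.44393254]
wrist 0.1451892468241212 ((543.9853515625, -38.24540710449219), (96.32379150390625, 84.01917266845703), 77.35916137695312) 19722
```

Request:
step_arm(delta_pos=[[0,0.05,-0.3],[0,0.03,-0.5],[0,0,-0.4],[0,0,-0.2],[0,0,-0.05],[0,0,0]], turn=[0,0,0,0,0,0])

```text
time: 9.7
ee_pos: [0.5432, -0.0411, 0.0553]
eef_rot: [0.777, 0.629, -0.0, 0.0]
ft_force: [0.3, 0.4, -1.8]
width: 0.0596
grip_force: 20.0
```

Request:
step_arm(delta_pos=[[0,0,-0.06],[0,0,-0.06],[0,0,0]], turn=[0,0,0])

```text
time: 10.0
ee_pos: [0.5433, -0.041, 0.0525]
eef_rot: [0.777, 0.629, 0.0, 0.0]
ft_force: [-0.0, -0.3, -3.0]
width: 0.06
grip_force: 20.0
```

Request:
step_arm(delta_pos=[[0,-0.06,-0.05],[0,0,-0.05],[0,0,0]], turn=[0,0,0])

```text
time: 10.3
ee_pos: [0.5433, -0.0428, 0.0501]
eef_rot: [0.778, 0.629, 0.0, 0.0]
ft_force: [-0.7, -1.0, -1.3]
width: 0.0601
grip_force: 20.0
```

Request:
step_arm(delta_pos=[[0,0,-0.04],[0,0,0]], turn=[0,0])

```text
time: 10.5
ee_pos: [0.5435, -0.0428, 0.0498]
eef_rot: [0.778, 0.629, 0.0, 0.0]
ft_force: [-2.8, -0.9, 7.5]
width: 0.0599
grip_force: 20.0
```

Request:
step_arm(delta_pos=[[0,0,-0.04],[0,0,0]], turn=[0,0])

```text
time: 10.7
ee_pos: [0.5438, -0.0428, 0.0494]
eef_rot: [0.778, 0.629, 0.001, 0.0]
ft_force: [-4.8, -1.0, 13.3]
width: 0.0596
grip_force: 20.0
```

It touched at a reported z of about 0.050, as predicted. Easing up 1 mm, then opening in small stages so the carton tips down onto the slope between the fingers.

Request:
step_arm(delta_pos=[[0,0,0.04],[0,0,0]], turn=[0,0], newtons=5)

```text
time: 10.9
ee_pos: [0.5438, -0.0427, 0.0495]
eef_rot: [0.777, 0.629, 0.0, 0.0]
ft_force: [0.4, -0.8, 4.9]
width: 0.0601
grip_force: 5.0
```

Request:
step_arm(delta_pos=[[0,0,0],[0,0,0],[0,0,0]], turn=[0,0,0], grip=0.28)

```text
time: 11.2
ee_pos: [0.5432, -0.0425, 0.0488]
eef_rot: [0.777, 0.629, -0.0, -0.0]
ft_force: [1.3, 0.4, -0.9]
width: 0.0624
grip_force: 0.4
```

Request:
step_arm(delta_pos=[[0,0,0],[0,0,0]], turn=[0,0], grip=0.24)

```text
time: 11.4
ee_pos: [0.5432, -0.0424, 0.0489]
eef_rot: [0.777, 0.629, 0.0, -0.0]
ft_force: [1.1, -0.5, -1.3]
width: 0.0654
grip_force: 0.5
```

Request:
step_arm(delta_pos=[[0,0,0],[0,0,0]], turn=[0,0], grip=0.19)

```text
time: 11.6
ee_pos: [0.5433, -0.0424, 0.049]
eef_rot: [0.777, 0.629, 0.0, 0.0]
ft_force: [0.9, 0.1, -1.3]
width: 0.0694
grip_force: 0.5
```

Request:
step_arm(delta_pos=[[0,0,0],[0,0,0],[0,0,0]], turn=[0,0,0], grip=0.12)

```text
time: 11.9
ee_pos: [0.5433, -0.0425, 0.049]
eef_rot: [0.777, 0.629, 0.0, 0.0]
ft_force: [1.0, -0.3, -1.2]
width: 0.0762
grip_force: 0.6
```

```bash
cat > tr.py <<'E'
from tip import *
d=np.array([.978,-.208]);n=np.array([.208,.978]);O=np.array([.560,-.0465,.0458]);t=np.radians(20)
M=np.array([[np.cos(t)*d[0],np.cos(t)*d[1],-np.sin(t)],[n[0],n[1],0],[np.sin(t)*d[0],np.sin(t)*d[1],np.cos(t)]])
def intray(W): return (W-O)@M.T
def onrack(cam,z,tol=.006,xr=(-.09,.045)):
    c=camera(cam);W=cloud(c);L=intray(W)
    hsv=cv2.cvtColor(c["image"],cv2.COLOR_RGB2HSV)
    m=(abs(L[...,2]-z)<tol)&(L[...,0]>xr[0])&(L[...,0]<xr[1])&(abs(L[...,1])<.09)&(hsv[...,1]>40)
    P=L[m]
    if len(P)<40: return cam,len(P)
    A=np.c_[P[:,:2],np.ones(len(P))];k=np.linalg.lstsq(A,P[:,2],rcond=None)[0]
    return cam,len(P),"z",np.median(P[:,2]).round(4),"tilt",k[:2].round(3),cv2.minAreaRect((P[:,:2]*1000).astype(np.float32))
E
python3 - <<'E'
from tr import *
s=read_state();print(s["ee_pos"].round(4),s["width"],s["ft_force"].round(2))
for c in("wrist","top","scene"): print(onrack(c,.04,.012))
cv2.imwrite("pics/w5.png",camera("wrist")["image"][...,::-1])
E
```

```text
[ 0.5433 -0.0425  0.049 ] 0.07617575920042209 [ 0.99 -0.27 -1.22]
('wrist', 12623, 'z', np.float64(0.0431), 'tilt', array([ 0.096, -0.016]), ((-38.68155288696289, 4.032661437988281), (107.92320251464844, 103.24632263183594), 85.48297119140625))
('top', 0)
('scene', 284, 'z', np.float64(0.0424), 'tilt', array([0.112, 0.055]), ((-24.8316707611084, -1.2899513244628906), (62.31062316894531, 122.3603286743164), 1.781803846359253))
```

View pics/w5.png

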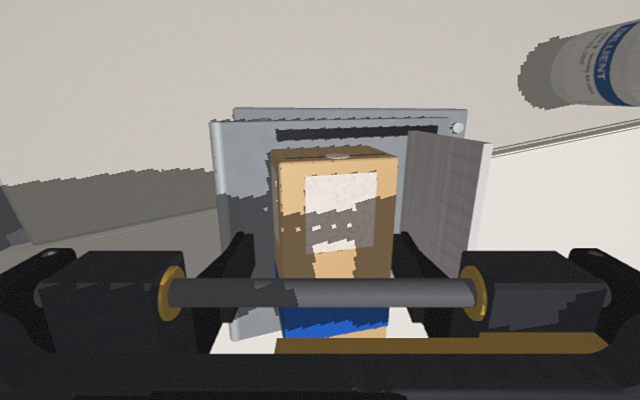

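The wrist view shows the carton resting on the tray at (335,220), still leaning slightly on the back finger (it is about 6° off the tray). The backstop plate at (450,190) is clear of the finger, so I'll open the rest gently and then lift away.

Request:
step_arm(delta_pos=[[0,0,0],[0,0,0],[0,0,0]], turn=[0,0,0], grip=0.05)

```text
time: 12.4
ee_pos: [0.5431, -0.0424, 0.049]
eef_rot: [0.777, 0.629, -0.0, -0.0]
ft_force: [-0.2, 0.5, -0.1]
width: 0.082
grip_force: 0.0
```

Request:
step_arm(delta_pos=[[0,0,0],[0,0,0],[0,0,0]], turn=[0,0,0], grip=0)

```text
time: 12.7
ee_pos: [0.5432, -0.0425, 0.049]
eef_rot: [0.777, 0.629, -0.0, -0.0]
ft_force: [0.2, 0.8, 1.1]
width: 0.0864
grip_force: 0.0
```

Run:
```python
from tr import *
s=read_state();print(s["ee_pos"].round(4),s["width"],s["ft_force"].round(2))
for c in("wrist","top","scene"): print(onrack(c,.04,.008))
```

```text
[ 0.5432 -0.0425  0.049 ] 0.08637693116334366 [0.24 0.77 1.1 ]
('wrist', 11927, 'z', np.float64(0.0407), 'tilt', array([ 0.013, -0.006]), ((-35.843963623046875, 0.7318344116210938), (110.76304626464844, 108.78048706054688), 88.10546112060547))
('top', 0)
('scene', 229, 'z', np.float64(0.041), 'tilt', array([0.031, 0.022]), ((-21.253890991210938, -3.0489959716796875), (61.7571907043457, 115.50994873046875), 0.13770143687725067))
```

It lies flat now: tilt about 0.01, top at 41 mm, centre near x = -21 mm. Lifting, turning 90° so both fingers push side by side, and moving in front of the carton.

Request:
step_arm(delta_pos=[[0,0,0.3],[0,0,0.5],[0,0,0.8],[0,0,0.8]], turn=[0,0,0,0])

```text
time: 13.25
ee_pos: [0.5433, -0.0427, 0.1107]
eef_rot: [0.778, 0.629, 0.0, 0.0]
ft_force: [0.4, 0.4, 0.6]
width: 0.0869
grip_force: 0.0
```

Request:
step_arm(delta_pos=[[-0.1,0,0],[-0.2,0.05,0],[-0.2,0.05,0],[-0.2,0.05,0],[-0.2,0.05,0],[-0.2,0.05,0],[-0.2,0.05,0],[-0.2,0.05,0],[-0.2,0.05,0],[-0.2,0.02,0],[-0.17,0,0],[0,0,0]], turn=[1,1,1,1,1,1,1,1,1,1,1,1], grip=0.31)

```text
time: 14.45
ee_pos: [0.4915, -0.0322, 0.1102]
eef_rot: [0.168, 0.986, 0.0, 0.001]
ft_force: [0.5, -0.0, -0.3]
width: 0.0602
grip_force: 0.0
```

Request:
step_arm(delta_pos=[[0,0,-0.5],[0,0,-0.6],[0,0,0]], turn=[1,0.1,0])

```text
time: 14.75
ee_pos: [0.4907, -0.0322, 0.0811]
eef_rot: [0.105, 0.995, -0.0, -0.001]
ft_force: [-0.1, 0.7, -0.1]
width: 0.0604
grip_force: 0.0
```

Run:
```python
from tr import *
s=read_state();print(s["ee_pos"].round(4),s["eef_rot"].round(4),s["width"],s["ft_force"].round(2),s["joint_positions"].round(2))
print("tip in tray",intray(s["ee_pos"]+[0,0,.0305]).round(4))
for c in("top","scene"): print(onrack(c,.04,.006))
```

```text
[ 0.4907 -0.0322  0.0811] [ 1.045e-01  9.945e-01 -2.000e-04 -8.000e-04] 0.060352341280401324 [-0.12  0.71 -0.11] [-0.47  0.14  0.48  1.96 -0.07  1.06  1.4 ]
tip in tray [-0.089  -0.0004  0.0376]
('top', 0)
('scene', 218, 'z', np.float64(0.0411), 'tilt', array([0.026, 0.011]), ((-21.323617935180664, -2.295581817626953), (63.35295867919922, 115.80207061767578), 1.760513424873352))
```

Request:
step_arm(delta_pos=[[0,0,-0.3],[0,0,-0.5],[0,0,-0.36],[0,0,0],[0.147,-0.031,-0.055],[0.147,-0.031,-0.055],[0.147,-0.031,-0.055],[0,0,0]], turn=[0,0,0,0,0,0,0,0])

```text
time: 15.65
ee_pos: [0.5031, -0.0345, 0.0484]
eef_rot: [0.105, 0.995, -0.0, 0.0]
ft_force: [0.0, 1.1, 0.9]
width: 0.0603
grip_force: 0.0
```

Request:
step_arm(delta_pos=[[0.074,-0.016,-0.027],[0.074,-0.016,-0.027],[0.074,-0.016,-0.027],[0.074,-0.016,-0.027]], turn=[0,0,0,0])

```text
time: 16.05
ee_pos: [0.5099, -0.0359, 0.0457]
eef_rot: [0.104, 0.995, 0.0, -0.0]
ft_force: [-0.8, -0.1, 0.7]
width: 0.0602
grip_force: 0.6
```

Request:
step_arm(delta_pos=[[0.074,-0.016,-0.027],[0.074,-0.016,-0.027],[0.074,-0.016,-0.027],[0.074,-0.016,-0.027]], turn=[0,0,0,0])

```text
time: 16.45
ee_pos: [0.5174, -0.0375, 0.0429]
eef_rot: [0.104, 0.995, 0.0, -0.0]
ft_force: [-0.0, -0.2, 1.1]
width: 0.0599
grip_force: 0.5
```

Request:
step_arm(delta_pos=[[0.074,-0.016,-0.027],[0.074,-0.016,-0.027],[0.074,-0.016,-0.027],[0.074,-0.016,-0.027]], turn=[0,0,0,0])

```text
time: 16.85
ee_pos: [0.5248, -0.0391, 0.0402]
eef_rot: [0.104, 0.995, 0.0, -0.0]
ft_force: [-1.8, -0.0, 0.1]
width: 0.0598
grip_force: 0.4
```

Request:
step_arm(delta_pos=[[0.037,-0.008,-0.014],[0.037,-0.008,-0.014],[0.037,-0.008,-0.014],[0.037,-0.008,-0.014]], turn=[0,0,0,0])

```text
time: 17.25
ee_pos: [0.5285, -0.0399, 0.0389]
eef_rot: [0.104, 0.995, 0.0, 0.0]
ft_force: [-0.4, 0.6, 0.5]
width: 0.0599
grip_force: 0.4
```

Request:
step_arm(delta_pos=[[0.037,-0.008,-0.014],[0.037,-0.008,-0.014],[0.037,-0.008,-0.014]], turn=[0,0,0])

```text
time: 17.55
ee_pos: [0.5312, -0.0405, 0.0378]
eef_rot: [0.104, 0.995, 0.0, -0.0]
ft_force: [-1.1, 0.0, 0.3]
width: 0.0602
grip_force: 0.4
```

Run:
```python
from tr import *
s=read_state();print("tip in tray",intray(s["ee_pos"]+[0,0,.0305]).round(4),s["ft_force"].round(2))
for c in("top","scene"): print(onrack(c,.04,.006))
L=intray(cloud(camera("scene")));m=(abs(L[...,1])<.055)&(L[...,0]>.02)&(L[...,0]<.06)&(L[...,2]>.046)&(L[...,2]<.062)
print(np.percentile(L[m][:,0],[1,10,50,90]).round(4),m.sum())
```

```text
tip in tray [-0.0353 -0.0002  0.0111] [-1.05  0.02  0.28]
('top', 0)
('scene', 184, 'z', np.float64(0.0413), 'tilt', array([0.008, 0.021]), ((7.442466735839844, -1.6063156127929688), (118.82546997070312, 68.36748504638672), 82.494140625))
[0.038  0.0392 0.0409 0.0422] 68
```

Request:
step_arm(delta_pos=[[0.037,-0.008,-0.014],[0.037,-0.008,-0.014],[0.037,-0.008,-0.014]], turn=[0,0,0])

```text
time: 18.0
ee_pos: [0.534, -0.0411, 0.0368]
eef_rot: [0.104, 0.995, 0.0, -0.0]
ft_force: [-0.8, 0.4, 1.0]
width: 0.0599
grip_force: 0.4
```

Request:
step_arm(delta_pos=[[0.03,-0.006,-0.011],[0.03,-0.006,-0.011]], turn=[0,0])

```text
time: 18.2
ee_pos: [0.5355, -0.0414, 0.0362]
eef_rot: [0.104, 0.995, 0.0, -0.0]
ft_force: [-0.5, 0.9, 1.6]
width: 0.0601
grip_force: 0.4
```

Request:
step_arm(delta_pos=[[0.03,-0.006,-0.011],[0,0,0]], turn=[0,0])

```text
time: 18.4
ee_pos: [0.5362, -0.0416, 0.0359]
eef_rot: [0.104, 0.995, 0.0, -0.0]
ft_force: [-1.6, 0.2, 1.5]
width: 0.0601
grip_force: 0.7
```

Request:
step_arm(delta_pos=[[0.03,-0.006,-0.011],[0,0,0]], turn=[0,0])

```text
time: 18.6
ee_pos: [0.5366, -0.0415, 0.0357]
eef_rot: [0.104, 0.995, 0.0, -0.0]
ft_force: [-4.1, 1.2, 4.3]
width: 0.0597
grip_force: 2.7
```

Request:
step_arm(delta_pos=[[0.03,-0.006,-0.011],[0,0,0]], turn=[0,0])

```text
time: 18.8
ee_pos: [0.5369, -0.0415, 0.0355]
eef_rot: [0.104, 0.995, 0.0, -0.001]
ft_force: [-7.6, 2.2, 7.4]
width: 0.0598
grip_force: 5.1
```

Request:
step_arm(delta_pos=[[0.03,-0.006,-0.011],[0,0,0]], turn=[0,0])

```text
time: 19.0
ee_pos: [0.537, -0.0414, 0.0353]
eef_rot: [0.104, 0.995, 0.0, -0.002]
ft_force: [-11.8, 3.2, 11.6]
width: 0.0603
grip_force: 7.8
```

The force rose steadily to 17 N, so it has met the backstop. Backing off along the slope, then checking.

Request:
step_arm(delta_pos=[[-0.03,0.006,0.011],[-0.06,0.013,0.022],[-0.15,0.03,0.055],[-0.3,0.06,0.11],[-0.4,0.08,0.3],[-0.3,0.05,0.6],[0,0,0.8],[0,0,0.8],[0,0,0.5],[0,0,0]], turn=[0,0,0,0,0,0,0,0,0,0])

```text
time: 20.0
ee_pos: [0.5084, -0.036, 0.1167]
eef_rot: [0.104, 0.995, 0.001, 0.002]
ft_force: [-0.0, -0.4, -0.7]
width: 0.0599
grip_force: 0.0
```

Run:
```python
from tr import *
s=read_state();print(s["ee_pos"].round(4),s["ft_force"].round(2))
for c in("top","scene","wrist"): print(onrack(c,.04,.006,(-.09,.037)))
cs=[camera("scene"),camera("wrist")]
for c in cs:
    L=intray(cloud(c));m=(abs(L[...,1])<.055)&(L[...,0]>.02)&(L[...,0]<.06)&(L[...,2]>.046)&(L[...,2]<.062)
    print("stop",np.percentile(L[m][:,0],[1,10,50,90]).round(4),m.sum())
a=cs[1]["image"][...,::-1];b=cv2.resize(cs[0]["image"][160:240,260:380,::-1],(360,240),interpolation=cv2.INTER_CUBIC)
o=np.zeros((600,640,3),np.uint8);o[:360]=a[:360];o[360:,:360]=b;cv2.imwrite("pics/w6.png",o)
```

```text
[ 0.5084 -0.036   0.1167] [-0.01 -0.37 -0.72]
('top', 0)
('scene', 204, 'z', np.float64(0.0411), 'tilt', array([0.027, 0.011]), ((7.246967315673828, -3.7020721435546875), (121.93217468261719, 58.22673034667969), 89.82579803466797))
('wrist', 2003, 'z', np.float64(0.0404), 'tilt', array([ 0.042, -0.002]), ((7.683828353881836, -0.7659416198730469), (108.96306610107422, 58.498905181884766), 89.8868408203125))
stop [0.0378 0.0395 0.0408 0.0427] 69
stop [0.039  0.0396 0.0405 0.0414] 1753
```

View pics/w6.png

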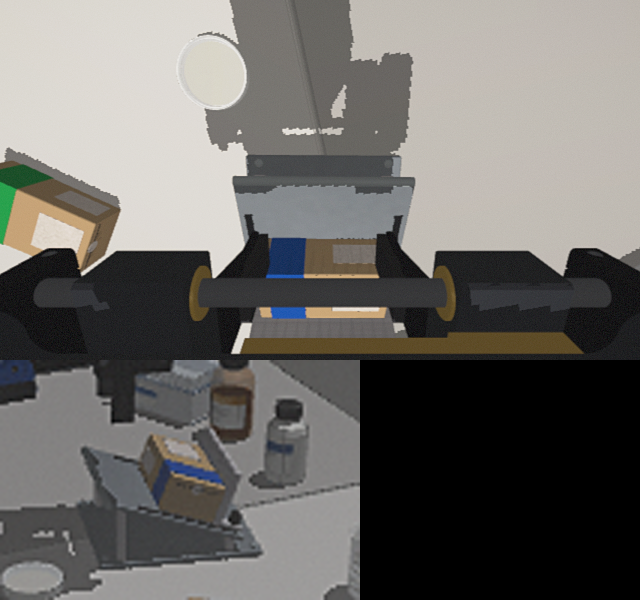

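Blue is home: the wrist view shows it at columns 262-388, rows 238-318, square to the backstop (89.9°), centred within 1-4 mm and reaching about x = 38-39 mm against the backstop at 39.6 mm. Now the green carton.

Request:
step_arm(delta_pos=[[0,-0.3,0],[-0.05,-0.6,0],[-0.06,-0.6,0],[-0.07,-0.6,0],[-0.07,-0.6,0],[-0.07,-0.6,0],[-0.07,-0.6,0],[-0.07,-0.6,0],[-0.07,-0.6,0],[-0.07,-0.6,0],[-0.07,-0.6,0],[-0.07,-0.6,0]], turn=[-0.8,-1,-1,-1,-1,-1,-1,-1,-1,-1,-1,-1], grip=0)

```text
time: 21.45
ee_pos: [0.4884, -0.2091, 0.1144]
eef_rot: [0.728, 0.686, -0.0, -0.0]
ft_force: [-0.5, -0.6, 0.6]
width: 0.087
grip_force: 0.0
```

Request:
step_arm(delta_pos=[[-0.07,-0.6,0],[-0.07,-0.6,0],[-0.07,-0.6,-0.2],[-0.07,-0.6,-0.3],[-0.07,-0.6,-0.3],[-0.07,-0.6,-0.2],[0,-0.2,0],[0,0,0]], turn=[-1,-1,-1,-1,-1,-0.4,0,0])

```text
time: 22.25
ee_pos: [0.4781, -0.3043, 0.09]
eef_rot: [0.907, 0.421, -0.0, 0.0]
ft_force: [0.6, 0.0, 0.1]
width: 0.0868
grip_force: 0.0
```

Run:
```python
from tip import *
s=read_state();q=s["eef_rot"];print(s["ee_pos"].round(4),"yaw",np.degrees(np.arctan2(2*q[1]**2-1,2*q[0]*q[1])),s["width"])
print(carton(cloud(camera("wrist")),None,(0.4795,-.303)));print(tip())
```

```text
[ 0.4781 -0.3043  0.09  ] yaw -40.1687700036553 0.0868331012305712
(array([ 0.4793, -0.3037]), array([110.7,  60.7]), 'long-axis deg', 50.1, 'z', np.float64(0.0407), 9782)
[(1352, array([-0.0324, -0.0312, -0.0302]), np.float64(-0.0094), np.float64(0.012), array([0.0431, 0.0543])), (1351, array([-0.0322, -0.0314, -0.0309]), np.float64(-0.0097), np.float64(0.0121), array([0.0433, 0.0543]))]
```

Request:
step_arm(delta_pos=[[0.04,0.02,-0.4],[0,0,-0.6],[0,0,-0.7],[0,0,-0.7],[0,0,-0.6],[0,0,-0.5],[0,0,-0.4],[0,0,-0.28],[0,0,0]], turn=[0,0,0,0,0,0,0,0,0])

```text
time: 23.25
ee_pos: [0.4791, -0.3029, -0.0152]
eef_rot: [0.907, 0.421, -0.0, -0.0]
ft_force: [-0.9, -0.6, 0.0]
width: 0.0871
grip_force: 0.0
```

Request:
step_arm(delta_pos=[[0,0,0],[0,0,0],[0,0,0],[0,0,0],[0,0,0],[0,0,0]], turn=[0,0,0,0,0,0], grip=1, newtons=20)

```text
time: 23.85
ee_pos: [0.4797, -0.3031, -0.0141]
eef_rot: [0.907, 0.421, 0.0, 0.0]
ft_force: [-0.4, 0.3, 2.3]
width: 0.0601
grip_force: 20.0
```

Request:
step_arm(delta_pos=[[0,0,0.4],[0,0,0.8],[0,0,0.9],[0,0,0.9],[0,0,0.9],[0,0,0.9],[0,0,0.7],[0,0,0.3]], turn=[0,0,0,0,0,0,0,0])

```text
time: 24.65
ee_pos: [0.4798, -0.3035, 0.1325]
eef_rot: [0.907, 0.421, 0.001, 0.001]
ft_force: [0.8, -0.0, -1.6]
width: 0.0597
grip_force: 20.0
```

Request:
step_arm(delta_pos=[[0.2,0.5,0],[0.29,0.9,0],[0.29,0.9,0],[0.29,0.9,0],[0.29,0.9,0],[0.29,0.9,0],[0.29,0.9,0],[0.29,0.9,0],[0.29,0.9,0],[0.29,0.9,0],[0.29,0.9,0],[0.2,0.6,0]], turn=[0.3,0.35,0.35,0.35,0.35,0.35,0.35,0.35,0.35,0.35,0.35,0.3])

```text
time: 25.85
ee_pos: [0.5627, -0.0477, 0.1304]
eef_rot: [0.776, 0.631, 0.0, -0.0]
ft_force: [-0.3, 0.5, -1.2]
width: 0.0603
grip_force: 20.0
```

Request:
step_arm(delta_pos=[[0,0,-0.2],[0,0,-0.4],[0,0,-0.4],[0,0,-0.3],[0,0,0]], turn=[0,0,0,0,0])

```text
time: 26.35
ee_pos: [0.5609, -0.0513, 0.0966]
eef_rot: [0.778, 0.628, -0.001, -0.001]
ft_force: [0.4, 0.2, -1.2]
width: 0.06
grip_force: 20.0
```

Request:
step_arm(delta_pos=[[0.06,0.15,-0.2],[0,0,-0.2],[0,0,-0.15],[0,0,0]], turn=[0,0,0,0])

```text
time: 26.75
ee_pos: [0.5631, -0.0468, 0.0838]
eef_rot: [0.777, 0.629, -0.0, -0.0]
ft_force: [-1.2, 0.8, -1.9]
width: 0.0599
grip_force: 20.0
```

Request:
step_arm(delta_pos=[[0,0,-0.08],[0,0,-0.05],[0,0,0]], turn=[0,0,0])

```text
time: 27.05
ee_pos: [0.5634, -0.0468, 0.081]
eef_rot: [0.777, 0.629, 0.0, 0.0]
ft_force: [-0.7, 0.8, -1.1]
width: 0.06
grip_force: 20.0
```

Request:
step_arm(delta_pos=[[0,0,-0.04],[0,0,0]], turn=[0,0])

```text
time: 27.25
ee_pos: [0.5635, -0.0468, 0.0801]
eef_rot: [0.777, 0.629, 0.0, 0.0]
ft_force: [1.0, 0.0, -0.8]
width: 0.0598
grip_force: 20.0
```

Request:
step_arm(delta_pos=[[0,0,-0.04],[0,0,-0.04],[0,0,0]], turn=[0,0,0])

```text
time: 27.55
ee_pos: [0.5634, -0.0468, 0.0779]
eef_rot: [0.777, 0.629, -0.0, -0.0]
ft_force: [0.6, 0.1, -1.7]
width: 0.0595
grip_force: 20.0
```

Request:
step_arm(delta_pos=[[0,0,-0.04],[0,0,0]], turn=[0,0])

```text
time: 27.75
ee_pos: [0.5634, -0.0468, 0.077]
eef_rot: [0.777, 0.629, 0.0, -0.0]
ft_force: [-0.5, -0.1, -2.0]
width: 0.0598
grip_force: 20.0
```

Request:
step_arm(delta_pos=[[0,0,-0.04],[0,0,0]], turn=[0,0])

```text
time: 27.95
ee_pos: [0.5636, -0.0469, 0.0761]
eef_rot: [0.777, 0.629, 0.0, 0.0]
ft_force: [0.5, -0.3, -1.9]
width: 0.0599
grip_force: 20.0
```

Request:
step_arm(delta_pos=[[0,0,-0.03],[0,0,0]], turn=[0,0])

```text
time: 28.15
ee_pos: [0.5636, -0.0468, 0.0759]
eef_rot: [0.777, 0.629, 0.0, -0.0]
ft_force: [-3.3, 0.6, 5.8]
width: 0.0599
grip_force: 20.0
```

Request:
step_arm(delta_pos=[[0,0,-0.03],[0,0,0]], turn=[0,0])

```text
time: 28.35
ee_pos: [0.5636, -0.0468, 0.0758]
eef_rot: [0.777, 0.629, 0.0, -0.0]
ft_force: [-6.6, 0.5, 12.8]
width: 0.0598
grip_force: 20.0
```

Contact at 0.076, as predicted. Easing up and opening in stages.

Request:
step_arm(delta_pos=[[0,0,0.04],[0,0,0]], turn=[0,0], newtons=5)

```text
time: 28.55
ee_pos: [0.5637, -0.0468, 0.0759]
eef_rot: [0.777, 0.629, 0.0, 0.0]
ft_force: [-1.4, -0.4, 3.2]
width: 0.0598
grip_force: 5.0
```

Request:
step_arm(delta_pos=[[0,0,0],[0,0,0],[0,0,0]], turn=[0,0,0], grip=0.28)

```text
time: 28.85
ee_pos: [0.5635, -0.0468, 0.0755]
eef_rot: [0.777, 0.629, -0.0, 0.0]
ft_force: [1.4, -0.4, -0.2]
width: 0.0626
grip_force: 0.1
```

Request:
step_arm(delta_pos=[[0,0,0],[0,0,0]], turn=[0,0], grip=0.24)

```text
time: 29.05
ee_pos: [0.5635, -0.0468, 0.0755]
eef_rot: [0.777, 0.629, 0.0, 0.0]
ft_force: [0.9, -0.0, 0.7]
width: 0.0654
grip_force: 0.1
```

Request:
step_arm(delta_pos=[[0,0,0],[0,0,0]], turn=[0,0], grip=0.19)

```text
time: 29.25
ee_pos: [0.5635, -0.0468, 0.0756]
eef_rot: [0.777, 0.629, 0.0, 0.0]
ft_force: [0.3, 0.4, -0.9]
width: 0.0696
grip_force: 0.1
```

Request:
step_arm(delta_pos=[[0,0,0],[0,0,0],[0,0,0]], turn=[0,0,0], grip=0.12)

```text
time: 29.55
ee_pos: [0.5635, -0.0468, 0.0756]
eef_rot: [0.777, 0.629, 0.0, 0.0]
ft_force: [0.3, 0.2, -0.9]
width: 0.076
grip_force: 0.2
```

Run:
```python
from tr import *
s=read_state();print(s["ee_pos"].round(4),s["width"],s["ft_force"].round(2))
for c in("wrist","scene"): print(onrack(c,.08,.01,(-.09,.09)))
cv2.imwrite("pics/w7.png",camera("wrist")["image"][...,::-1])
```

```text
[ 0.5635 -0.0468  0.0756] 0.07602866935331261 [ 0.3   0.16 -0.94]
('wrist', 12462, 'z', np.float64(0.0809), 'tilt', array([ 0.107, -0.013]), ((-28.22446632385254, 9.229434967041016), (101.43370056152344, 106.1179428100586), 81.81373596191406))
('scene', 259, 'z', np.float64(0.0805), 'tilt', array([0.121, 0.026]), ((-17.05923843383789, -3.485584259033203), (120.49858093261719, 61.492942810058594), 89.689697265625))
```

View pics/w7.png

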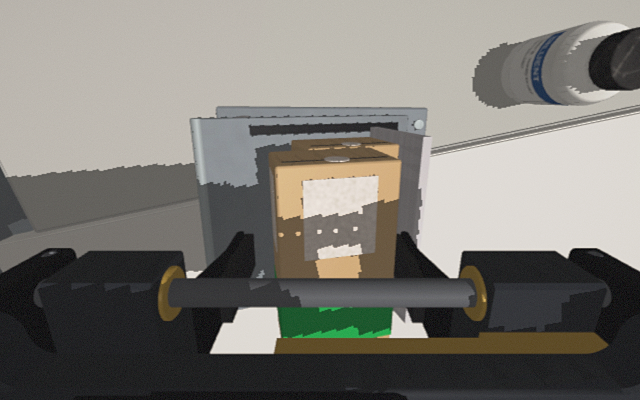

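The picture shows green (335,220) resting on blue (340,150), leaning a little on the back finger as before. Opening the rest.

Request:
step_arm(delta_pos=[[0,0,0],[0,0,0],[0,0,0]], turn=[0,0,0], grip=0.05)

```text
time: 30.0
ee_pos: [0.5635, -0.0468, 0.0756]
eef_rot: [0.777, 0.629, 0.0, 0.0]
ft_force: [1.0, 0.3, -0.3]
width: 0.0823
grip_force: 0.2
```

Request:
step_arm(delta_pos=[[0,0,0],[0,0,0],[0,0,0]], turn=[0,0,0], grip=0)

```text
time: 30.3
ee_pos: [0.5634, -0.0468, 0.0756]
eef_rot: [0.777, 0.629, 0.0, -0.0]
ft_force: [0.1, 0.1, -0.1]
width: 0.0866
grip_force: 0.0
```

Run:
```python
from tr import *
s=read_state();print(s["ee_pos"].round(4),s["width"],s["ft_force"].round(2))
for c in("wrist","scene"): print(onrack(c,.08,.007,(-.09,.09)))
```

```text
[ 0.5634 -0.0468  0.0756] 0.0865577537653449 [ 0.06  0.13 -0.06]
('wrist', 12099, 'z', np.float64(0.0807), 'tilt', array([ 0.011, -0.007]), ((-28.21571922302246, 2.777557373046875), (107.5807113647461, 116.53488159179688), 87.45816802978516))
('scene', 221, 'z', np.float64(0.0809), 'tilt', array([0.037, 0.017]), ((-12.895364761352539, -1.6663475036621094), (61.15278625488281, 114.99459838867188), 1.4835386276245117))
```

Request:
step_arm(delta_pos=[[0,0,0.3],[0,0,0.5],[0,0,0.9],[0,0,0.9]], turn=[0,0,0,0])

```text
time: 30.8
ee_pos: [0.5635, -0.047, 0.1424]
eef_rot: [0.778, 0.629, 0.0, 0.0]
ft_force: [0.3, -0.1, -0.4]
width: 0.0871
grip_force: 0.0
```

Request:
step_arm(delta_pos=[[-0.1,0,0],[-0.2,0.05,0],[-0.2,0.05,0],[-0.2,0.05,0],[-0.2,0.05,0],[-0.2,0.05,0],[-0.2,0.05,0],[-0.2,0.05,0],[-0.2,0.05,0],[-0.2,0.01,0],[-0.1,0,0],[0,0,0]], turn=[1,1,1,1,1,1,1,1,1,1,1,1], grip=0.31)

```text
time: 32.0
ee_pos: [0.5136, -0.0368, 0.1419]
eef_rot: [0.168, 0.986, 0.0, 0.001]
ft_force: [-0.3, 0.3, -0.1]
width: 0.0602
grip_force: 0.0
```

Request:
step_arm(delta_pos=[[0,0,-0.5],[0,0,-0.6],[0,0,-0.6],[0,0,-0.36],[0,0,0]], turn=[1,0.1,0,0,0])

```text
time: 32.5
ee_pos: [0.513, -0.0366, 0.0888]
eef_rot: [0.105, 0.995, -0.0, -0.001]
ft_force: [0.1, -0.4, 0.1]
width: 0.0601
grip_force: 0.0
```

Run:
```python
from tr import *
s=read_state();print(s["ee_pos"].round(4),s["eef_rot"].round(4),s["width"],s["ft_force"].round(2))
print("tip in tray",intray(s["ee_pos"]+[0,0,.0305]).round(4))
print(onrack("scene",.08,.006))
```

```text
[ 0.513  -0.0366  0.0888] [ 1.045e-01  9.945e-01 -1.000e-04 -5.000e-04] 0.06012267051746378 [ 0.11 -0.36  0.11]
tip in tray [-0.0702 -0.0001  0.0527]
('scene', 212, 'z', np.float64(0.081), 'tilt', array([0.024, 0.017]), ((-11.132820129394531, -0.19562149047851562), (117.33386993408203, 63.85848617553711), 88.85295867919922))
```

Request:
step_arm(delta_pos=[[0.147,-0.031,-0.055],[0.147,-0.031,-0.055],[0.147,-0.031,-0.055],[0.074,-0.016,-0.027],[0.074,-0.016,-0.027],[0.074,-0.016,-0.027],[0.074,-0.016,-0.027]], turn=[0,0,0,0,0,0,0])

```text
time: 33.25
ee_pos: [0.532, -0.0405, 0.0822]
eef_rot: [0.104, 0.995, 0.0, -0.0]
ft_force: [-0.3, 0.8, 0.3]
width: 0.0601
grip_force: 0.3
```

Request:
step_arm(delta_pos=[[0.06,-0.013,-0.022],[0.06,-0.013,-0.022],[0.06,-0.013,-0.022],[0.06,-0.013,-0.022]], turn=[0,0,0,0])

```text
time: 33.65
ee_pos: [0.538, -0.0418, 0.08]
eef_rot: [0.104, 0.995, 0.0, -0.0]
ft_force: [-0.5, -0.7, 0.8]
width: 0.0598
grip_force: 0.2
```

Request:
step_arm(delta_pos=[[0.06,-0.013,-0.022],[0.06,-0.013,-0.022],[0.06,-0.013,-0.022]], turn=[0,0,0])

```text
time: 33.95
ee_pos: [0.5425, -0.0428, 0.0784]
eef_rot: [0.104, 0.995, 0.0, 0.0]
ft_force: [-0.7, 0.2, 0.3]
width: 0.0598
grip_force: 0.2
```

Run:
```python
from tr import *
s=read_state();print("tip in tray",intray(s["ee_pos"]+[0,0,.0305]).round(4))
print(onrack("scene",.08,.006))
```

```text
tip in tray [-0.0384  0.      0.0532]
('scene', 183, 'z', np.float64(0.0811), 'tilt', array([0.004, 0.032]), ((2.0339927673339844, -3.0355224609375), (114.59517669677734, 63.40413284301758), 89.46607208251953))
```

Request:
step_arm(delta_pos=[[0.037,-0.008,-0.014],[0.037,-0.008,-0.014],[0.037,-0.008,-0.014],[0.037,-0.008,-0.014],[0.037,-0.008,-0.014]], turn=[0,0,0,0,0])

```text
time: 34.5
ee_pos: [0.5471, -0.0438, 0.0767]
eef_rot: [0.104, 0.995, 0.0, 0.0]
ft_force: [-1.1, 0.3, -1.2]
width: 0.0599
grip_force: 0.2
```

Request:
step_arm(delta_pos=[[0.03,-0.006,-0.011],[0.03,-0.006,-0.011],[0,0,0]], turn=[0,0,0])

```text
time: 34.8
ee_pos: [0.5486, -0.044, 0.0761]
eef_rot: [0.104, 0.995, 0.0, 0.0]
ft_force: [-0.8, -0.1, -0.6]
width: 0.0602
grip_force: 0.1
```

Request:
step_arm(delta_pos=[[0.03,-0.006,-0.011],[0,0,0]], turn=[0,0])

```text
time: 35.0
ee_pos: [0.5493, -0.0442, 0.0758]
eef_rot: [0.104, 0.995, 0.0, -0.0]
ft_force: [-0.2, 0.3, 0.3]
width: 0.06
grip_force: 0.1
```

Request:
step_arm(delta_pos=[[0.03,-0.006,-0.011],[0,0,0]], turn=[0,0])

```text
time: 35.2
ee_pos: [0.5501, -0.0444, 0.0756]
eef_rot: [0.104, 0.995, 0.0, -0.0]
ft_force: [0.5, -0.1, 0.1]
width: 0.0602
grip_force: 0.2
```

Request:
step_arm(delta_pos=[[0.03,-0.006,-0.011],[0,0,0]], turn=[0,0])

```text
time: 35.4
ee_pos: [0.5505, -0.0443, 0.0753]
eef_rot: [0.104, 0.995, 0.0, -0.0]
ft_force: [-2.8, 0.6, 1.8]
width: 0.0597
grip_force: 1.4
```

Request:
step_arm(delta_pos=[[0.03,-0.006,-0.011],[0,0,0]], turn=[0,0])

```text
time: 35.6
ee_pos: [0.5509, -0.0442, 0.075]
eef_rot: [0.104, 0.995, 0.0, -0.001]
ft_force: [-5.5, 3.1, 5.0]
width: 0.0601
grip_force: 3.8
```

Request:
step_arm(delta_pos=[[0.03,-0.006,-0.011],[0,0,0]], turn=[0,0])

```text
time: 35.8
ee_pos: [0.551, -0.0443, 0.0749]
eef_rot: [0.104, 0.995, 0.0, -0.001]
ft_force: [-9.1, 2.5, 9.7]
width: 0.06
grip_force: 6.3
```

Green has met the backstop too. Backing off and checking both.

Request:
step_arm(delta_pos=[[-0.03,0.006,0.011],[-0.06,0.013,0.022],[-0.15,0.03,0.055],[-0.3,0.06,0.11],[-0.5,0.1,0.3],[-0.5,0.1,0.6],[-0.3,0.05,0.8],[0,0,0.8],[0,0,0.5],[0,0,0]], turn=[0,0,0,0,0,0,0,0,0,0])

```text
time: 36.8
ee_pos: [0.5072, -0.0358, 0.1563]
eef_rot: [0.104, 0.995, 0.001, 0.002]
ft_force: [0.4, 1.1, 0.1]
width: 0.0602
grip_force: 0.0
```

Run:
```python
from tr import *
s=read_state();print(s["ee_pos"].round(4),s["ft_force"].round(2))
print(onrack("scene",.08,.006),onrack("wrist",.08,.006))
c=camera("wrist");L=intray(cloud(c))
hs=cv2.cvtColor(c["image"],cv2.COLOR_RGB2HSV)
for nm,a,b in(("blue",.003,.037),("green",.043,.077)):  # front faces
    m=(L[...,2]>a)&(L[...,2]<b)&(abs(L[...,1])<.06)&(abs(L[...,0]+.022)<.008)&(hs[...,1]>40);P=L[m]
    print(nm,"front face x",np.median(P[:,0]).round(4) if len(P) else "", "y",np.percentile(P[:,1],[0.5,99.5]).round(4) if len(P) else "",len(P),"skew",np.polyfit(P[:,1],P[:,0],1)[0].round(3) if len(P)>50 else "")
T=cloud(camera("top"))
print({k:T[p].round(3) for k,p in dict(amber=(150,252),white=(149,296),tip=(164,217),petri=(268,340),beaker=(170,384)).items()})
b=cv2.resize(camera("scene")["image"][140:260,240:420,::-1],(640,427),interpolation=cv2.INTER_CUBIC);cv2.imwrite("pics/s8.png",b)
```

```text
[ 0.5072 -0.0358  0.1563] [0.41 1.15 0.07]
('scene', 213, 'z', np.float64(0.081), 'tilt', array([0.033, 0.013]), ((10.52705192565918, -0.9734344482421875), (119.22503662109375, 63.34648895263672), 88.87287139892578)) ('wrist', 1898, 'z', np.float64(0.0807), 'tilt', array([-0.005,  0.   ]), ((24.598281860351562, -0.842041015625), (108.6947021484375, 34.67235565185547), 89.91981506347656))
blue front face x -0.0197 y [-0.0538  0.0531] 2131 skew 0.009
green front face x -0.0198 y [-0.0466  0.0442] 1841 skew 0.01
{'amber': array([0.732, 0.146, 0.089]), 'white': array([0.733, 0.016, 0.091]), 'tip': array([0.697, 0.252, 0.07 ]), 'petri': array([ 0.383, -0.072,  0.607]), 'beaker': array([ 0.686, -0.251,  0.026])}
```

View pics/s8.png

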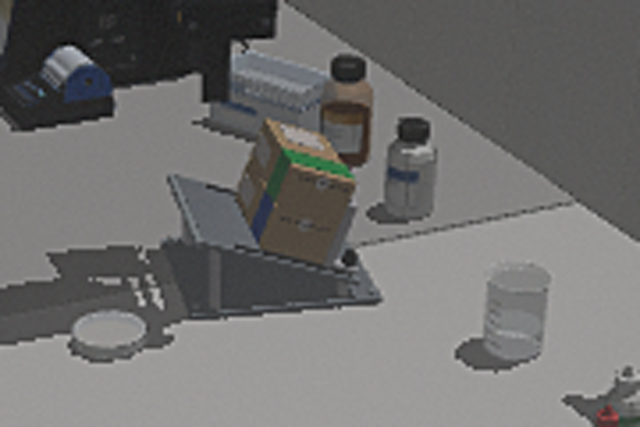

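The picture shows green squarely on blue, both against the backstop at about (300,190), with the petri dish, beaker and bottles in place. The front faces lie at x = -19.7 and -19.8 mm, flush and square, and the robot is clear. Handing in.

```bash
python3 -c "
from bench import *
print(close_job())"
```

```text
the job is handed in; nothing more can be done
None
```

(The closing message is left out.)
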